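Lock the jar vise with its slip-on handle

TASK

Clamp the jam jar in the worktop jar vise: take the red slip-on handle bar from the wooden tray, push its steel socket end fully home on the vise's short lever stub, and swing the lever counter-clockwise past its dead point until it meets its stop, setting it there with a firm push of about 12 N for a moment. Work only through the bar, never touch the lever itself, and never bear on it much harder than that, nor wedge it by twisting the bar out of line with the stub. Then pull the bar off and lay it flat back in the tray, leaving the lever locked, the jar upright in the vise, and the tumbler, mug and fruit bowl where they were.

Things in the scene. Friction and masses are not known exactly. Their poses are not given: they have to be found in the camera images.
- bar: Loose slip-on handle (extension bar), 0.25 kg: straight square bar 180 mm long, 26 x 26 mm, red solid grip (rear 125 mm) and bare steel socket (front 55 mm). Origin at the centre of its underside, x axis along the bar towards the open socket end, z up. Socket bore 19 mm square, 55 mm deep. Grip it across its sides near the middle; kept in line with the stub it pushes evenly, turned out of line (over 0.1 rad) it wedges.
- bar_mouth (a point): Centre of the open socket mouth at the front end of the bar (90 mm ahead of the bar's origin, 13 mm above its underside).
- bar_bottom (a point): Centre of the closed bottom of the bar's socket bore, 55 mm inside the mouth. It meets the stub's tip when the bar is fully home.
- stub_tip (a point): Outer end of the vise lever's short stub: round dark steel rod, 16 mm diameter, level, its axis 75 mm above the worktop, nose tapering to 8 mm over the last 9 mm. x axis points outward along the stub, z up. The tip is 95 mm from the upright pivot axis; hub radius 16 mm; 55 mm of the stub goes into the bar, with 1.5 mm play all round.
- pivot (a point): Point on the upright pivot axis of the lever at the stub's height (75 mm above the worktop); fixed to the vise.
- lever (a joint): Lever angle in rad, 0 open, growing counter-clockwise seen from above. From about 0.2 to 0.45 the pad meets the jar; the load peaks (0.6 to 1.2 N m about the pivot) some 0.35 before the dead point, which lies between 0.78 and 1.06 (clamp adjustment varies); past it the load pulls the lever on to a solid stop 0.15 to 0.2 further: feel for it. Let go short of the dead point it springs back.
- knee (a point): Top of the brass knee pin between the lever's crank and the aluminium link that drives the plunger, 32 mm from the pivot axis. The plunger line runs from pivot to vee (vise x = 0): open, the pin lies on its -x side; at the dead point on it; locked, 6 mm on its +x side (vise frame).
- vise: Jar vise, fixed to the worktop: light wood base 110 x 290 x 12 mm with the lever pivot near one end and a dark wooden vee at the other. Origin under the pivot on the worktop; the plunger and the jar lie towards its -y; the open stub points about 58 deg counter-clockwise from its +x, the locked one about 113 to 129 deg.
- vee: Dark wooden vee block fixed at the far end of the vise base, 70 mm tall. Its origin is where the middle of the jar's underside sits when the jar is pressed home in the vee.
- jar: Loose jam jar, amber glass with red lid, 70 mm diameter, 100 mm tall, about 0.4 kg, standing on the vise base between rubber pad and vee. Origin at the centre of its underside, z up. Not to be touched by the robot.
- tray: Shallow light wooden tray, fixed: 180 x 260 mm outside, 28 mm tall, walls 8 mm, floor 8 mm thick. Origin under its centre, long side along its y. The bar lies on its floor.
- tray_in (a point): Centre of the tray's inner floor (its top face).
- tumbler: Bystander: loose glass tumbler, 70 mm diameter, 110 mm tall. Origin under its centre.
- mug: Bystander: loose blue mug, 80 mm diameter, 90 mm tall, handle at its +y. Origin under its centre.
- bowl: Bystander: loose grey fruit bowl with two red apples, 136 mm diameter, about 80 mm tall. Origin under its centre.
There are look-alikes about, which are no part of the job. Of the things like the bar, leave any that is purple; of the rest the larger one is meant.

How it is judged:
On the way, in this order (a step that is already met when the one before it is completed fails the run):
1. the bar is fully home on the stub (bottom of its bore within 10 mm of the stub's tip, in line with it) with the lever still open (below 0.5 rad) (distance between stub_tip and bar_bottom below 0.01 m and angle between the x axis of bar and the x axis of stub_tip, either way round below 0.14 rad and value of joint lever below 0.5 rad), for 0.2 s.
2. with the bar still home on the stub, the lever is past its dead point at its stop (knee pin more than 5 mm past the plunger line) and set there with a push of at least 8 N (distance between stub_tip and bar_bottom below 0.01 m and angle between the x axis of bar and the x axis of stub_tip, either way round below 0.14 rad and x of knee in the frame of vise above 0.005 m and contact force between bar and lever above 8 N), for 0.2 s.
At the end, for the whole second after the job is handed in: The lever is locked past its dead point at its stop (knee pin more than 5 mm past the plunger line); the jar is upright (within 0.12 rad) and within 12 mm of its seat in the vee; the bar lies flat and still on the tray's floor, its middle inside the tray walls, let go (x of knee in the frame of vise above 0.005 m and angle between jar's own z axis and vertical below 0.12 rad and horizontal distance between jar and vee below 0.012 m and x of bar in the frame of tray between -0.075 and 0.075 m and y of bar in the frame of tray between -0.1 and 0.1 m and z of bar_mouth in the frame of tray between 0.01 and 0.03 m and z of bar_bottom in the frame of tray below 0.03 m and linear speed of bar below 0.02 m/s); the robot touches nothing.
It fails at once if bar and stub press on each other with more than 45 N, counting every contact between them (contact force between bar and lever above 45 N).
It fails at once if the robot touches the stub or lever itself (contact force between any of the fingers, the arm and lever above 1 N).
It fails at once if the jar is touched by the robot or the bar, or tips (contact force between any of the fingers, the arm, bar and jar above 1 N or angle between jar's own z axis and vertical above 0.25 rad).
It fails at once if the tumbler, mug or bowl is moved more than 15 mm (distance of any of tumbler, mug, bowl from where it was at the start of the episode above 0.015 m).
It also fails if it takes over 72 s, if anything falls off the work surface, if the arm or the gripper's body presses on something with over 40 N, if the wrist force passes 120 N, or if a joint passes its speed limit or range.

ROBOT

A 7-joint arm with a two-finger parallel gripper is mounted at the origin on the work surface. World frame = base frame: x ahead of the robot, y to its left, z up, the work surface at z = 0. Lengths are in m, angles in rad, forces in N, time in s.
With the tool pointing down it reaches from about 0.35 to 0.9 m from the base axis. Payload 8.1 kg.
Tool frame: the origin (TCP) lies on the centre line of the jaws, within the pads' length; the fingertips stand 19 mm ahead of it and the grasp point (between the pads) is the TCP; z points along the fingers, y is the direction in which the jaws open and shut (so a half turn about z gives the same grasp; the last joint's range is limited). The gripper opens to 92 mm and grips with 3 to 60 N. Pads are 19 mm wide; open, the fingers measure 130 mm over their backs; the gripper's body (75 mm by 190 mm) begins 47 mm behind the grasp point.
Start: joints at [1.175, 0.434, 0.025, 1.573, -0.012, 1.134, -0.075], TCP at [0.18, -0.598, 0.219] pointing down, gripper open.
Joint ranges: [-2.62, 2.62], [-0.44, 2.09], [-1.27, 1.32], [0.08, 2.57], [-1.32, 4.46], [0.12, 2], [-2.74, 2.74]. Speed limits (rad/s): [2.22, 2.22, 3.01, 3.01, 3.14, 3.14, 3.14].

INTERFACE

Orientations are given as a rotation vector (axis times angle).
In Python, from cell import monitor, imaging, workorder, outline_of gives the robot as it stands.
- The arm moves only by the tool move_arm, never from a script. Its argument "series" is a list of rows, each a list of 6 numbers: the shift along the world's x, y, z in cm, then the turn, a rotation vector about the world's x, y, z in degrees. A call has 1 to 8 rows; each row shifts and turns the commanded pose from where the row before left it; what a row does not reach is not made up. A row lasts 1/10 s, in which the tool goes at most 50 mm and 8.59 degrees, less where a joint would pass 70% of its speed; a pose out of reach is approached as far as the arm can. A call with a gripper value outside its range is refused whole. "grip" is the opening, from 0 (shut) to 1 (fully open), set as the call begins (left out, the last holds). The fingers move at their own pace and stop on an object; "force" is the grip in N (left out, the last holds). Time passes only in rows, so rows that do not move let the fingers close. It gives the time, the measured TCP pose, the force and the opening at its end, in the units of the state.
- monitor.observe(): the state, without advancing time (a new reading comes with each control period).
- imaging.get_image(name): name is "scene" or "top" or "wrist"; returns a dict with "color" (480x640x3 uint8, red, green, blue), "fx", "fy", "cx", "cy" (pixels), "rvec" (rotation vector, rad) and "tvec" (3), from world to camera coordinates, as OpenCV has them; the wrist camera has in their place "mount" (4x4, takes a point from camera to tool coordinates, whose origin is the TCP and whose axes are the flange's). Camera axes: x right, y down, z forward; pixel columns grow to the right and rows downward; lengths in m; the calibration is good to about 2 mm. A picture is of the moment at which its call begins: read the wrist's pose just before it. There is no depth.
- workorder.sign_off(): hands the job in, once; it reports no verdict.
Trained networks look in the newest picture that a camera, given by its name, has taken for a name from the list of things; names that differ only in an ending like _2 or _b are one class to them, and where a whole thing is asked for, a point or a joint stands for the part that bears it (a point fixed in the world has none). Each returns a list of dicts, best first, with "p" (0 to 1); they miss things now and then, are a little off and sometimes report something else, mostly with a low value. They report only what shows in the picture. A call takes as long as a camera call. They do not tell look-alikes from the thing itself.
- outline_of(camera, thing): "mask" (480x640 bool, what is visible of it) and "rect" ([left, top, width, height] in pixels, round what is visible of it).
The state is a dict: "clock": time; "joints": joint angles; "dq": joint speeds; "joint_efforts": joint torques, N m; "position": TCP position; "ee_rot": TCP orientation; "force": force on the tool from outside, world axes, zero at the start; "ft_torque": the same for the moment, N m; "width": opening from 0.0 (shut) to 1.0 (fully open).
Only numpy, scipy, OpenCV 4.12 (cv2) and the standard library are available. Lean on these libraries where they do the work, as an engineer would, in place of code of your own. Each camera call takes 0.05 s, during which the arm holds its last target. There are 200 camera calls.

## Working session

There is one attempt and no reset: what is moved stays moved. The work goes in short steps, Python scripts to look and compute and a tool call to move; the robot and the scene stay as the last step left them, time stands still between calls to the robot, and variables do not carry over. Pictures are saved under pics/ and viewed, about 8 in all and at most 12, crops included, and the job is handed in when it is done.

Besides the shell and the picture viewer there is one more tool, called after ">>>" as name(argument=value, ...) on one line, values as JSON. move_arm: Moves the arm, as the interface text tells. Its arguments: {"type":"object","properties":{"series":{"type":"array"},"grip":{"type":"number"},"force":{"type":"number"}},"required":["series"]}

```bash
mkdir -p pics; cat > h.py <<'E'
import numpy as np, cv2
from cell import monitor, imaging, workorder, outline_of
def ray(im,u,v):
    R,_=cv2.Rodrigues(np.array(im["rvec"],float)); t=np.array(im["tvec"],float).ravel()
    d=R.T@np.array([(u-im["cx"])/im["fx"],(v-im["cy"])/im["fy"],1]); return -R.T@t,d
def atz(im,u,v,z):
    o,d=ray(im,u,v); return o+d*(z-o[2])/d[2]
def proj(im,P):
    K=np.array([[im["fx"],0,im["cx"]],[0,im["fy"],im["cy"]],[0,0,1.]])
    return cv2.projectPoints(np.array(P,float).reshape(-1,3),np.array(im["rvec"],float),np.array(im["tvec"],float),K,None)[0].reshape(-1,2)
def save(n,c): cv2.imwrite("pics/"+n,c[:,:,::-1])
E
python3 - <<'E'
from h import *
s=monitor.observe(); print({k:np.round(v,3).tolist() for k,v in s.items()})
for c in ["top","scene"]:
    im=imaging.get_image(c); save(c+"0.png",im["color"])
    print(c,im["fx"],np.round(ray(im,320,240),3).tolist())
    for n in ["bar","lever","vise","vee","jar","tray","tumbler","mug","bowl","knee"]:
        print(n,[(round(o["p"],2),np.array(o["rect"]).tolist(),int(o["mask"].sum())) for o in outline_of(c,n)])
E
```

```text
{'clock': 0.0, 'joints': [1.175, 0.435, 0.025, 1.574, -0.012, 1.134, -0.075], 'dq': [0.001, -0.0, 0.001, -0.0, -0.0, -0.001, 0.001], 'joint_efforts': [0.001, -66.785, 0.985, -31.446, -0.061, 0.043, 0.0], 'position': [0.18, -0.598, 0.218], 'ee_rot': [-3.106, -0.458, 0.001], 'force': [0.195, -0.01, 0.858], 'ft_torque': [-0.007, -0.005, 0.009], 'width': 0.998}
top 536.9323747438652 [[0.293, -0.001, 1.393], [0.135, 0.002, -0.991]]
bar [(0.78, [166.0, 326.9, 22.9, 50.3], 532), (0.72, [237.9, 153.8, 68.1, 16.9], 850), (0.67, [155.6, 235.3, 73.3, 24.0], 710)]
lever [(0.85, [308.3, 201.7, 59.8, 27.9], 426), (0.69, [148.1, 130.7, 52.8, 50.6], 2095), (0.58, [155.9, 236.8, 74.6, 22.6], 682), (0.35, [307.5, 198.0, 131.4, 48.4], 3421)]
vise [(0.68, [305.8, 197.6, 134.1, 48.4], 3579)]
vee [(0.83, [413.2, 197.9, 22.7, 40.7], 447)]
jar [(0.82, [393.2, 201.2, 27.7, 29.4], 729), (0.54, [159.1, 235.0, 74.0, 25.9], 753), (0.47, [376.4, 118.3, 29.4, 37.6], 807)]
tray [(0.69, [143.2, 210.4, 113.5, 94.4], 6385)]
tumbler [(0.82, [376.5, 116.3, 27.0, 39.8], 778), (0.62, [345.6, 217.1, 22.5, 14.2], 153), (0.3
[... 239 characters left out ...]
6874634 [[1.166, 0.56, 0.791], [-0.598, -0.513, -0.616]]
bar [(0.92, [274.4, 315.4, 71.6, 46.5], 1210), (0.81, [409.2, 293.1, 72.0, 60.6], 1260), (0.55, [497.8, 254.8, 18.8, 39.9], 316)]
lever [(0.71, [282.2, 234.3, 36.5, 36.7], 448)]
vise [(0.74, [223.4, 228.4, 102.4, 61.1], 2837)]
vee [(0.77, [225.8, 214.6, 14.6, 34.7], 256), (0.61, [283.9, 234.7, 32.8, 36.1], 519)]
jar [(0.65, [240.3, 205.9, 25.0, 42.5], 825)]
tray [(0.95, [375.5, 268.4, 135.4, 110.4], 6691)]
tumbler [(0.79, [185.2, 250.3, 36.9, 49.6], 1306)]
mug [(0.59, [151.6, 203.0, 46.3, 44.7], 1285)]
bowl [(0.87, [375.2, 365.4, 73.0, 70.9], 3903), (0.46, [280.2, 235.4, 36.3, 37.1], 457)]
knee [(0.44, [280.7, 234.1, 26.5, 20.7], 102)]
```

```bash
python3 - <<'E'
from h import *
a=cv2.imread("pics/top0.png")[100:390,130:450]
cv2.imwrite("pics/top0c.png",cv2.resize(a,None,fx=2,fy=2,interpolation=cv2.INTER_CUBIC))
E
```

```text
(no output)
```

View pics/top0c.png

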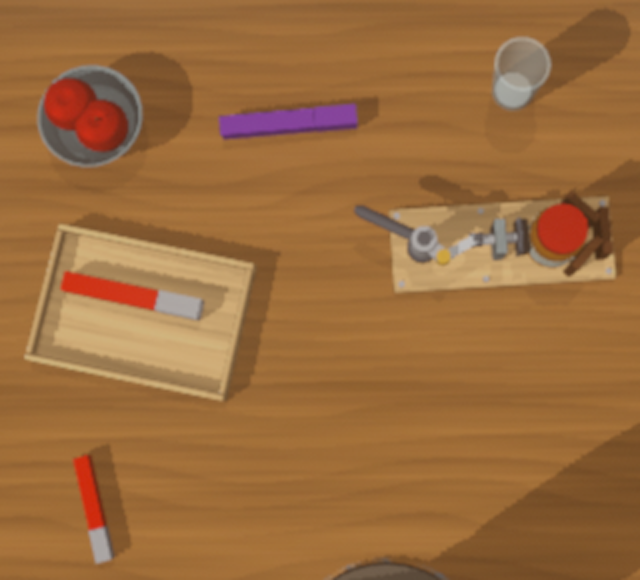

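View pics/scene0.png

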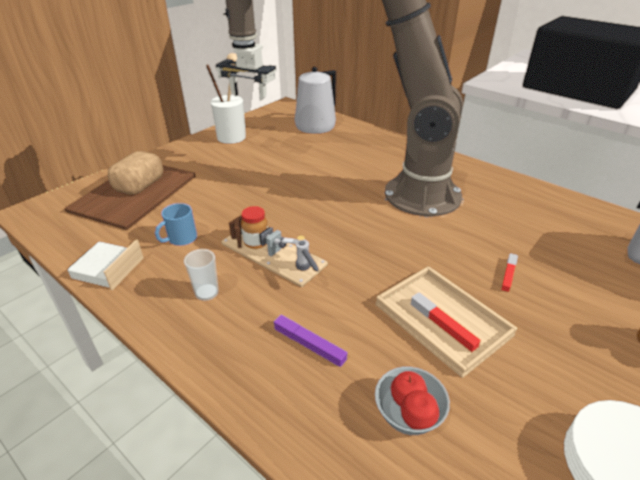

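The things that could be the bar, in full top-picture pixels:
- the red and steel bar in the tray at (196,248)
- the purple bar at (272,160), excluded by its colour
- the small red bar at (176,352), the smaller of the two red ones

I choose the tray bar. Next I measure.

```bash
cat > meas.py <<'E'
from h import *
t=imaging.get_image("top"); s=imaging.get_image("scene")
def red(im,roi):
    c=cv2.cvtColor(im["color"],cv2.COLOR_RGB2HSV); m=np.zeros(c.shape[:2],bool)
    x,y,w,h=roi; H=c[...,0]; k=((H<6)|(H>174))&(c[...,1]>180)&(c[...,2]>90); m[y:y+h,x:x+w]=k[y:y+h,x:x+w]; return m
def pts(im,m,z):
    return np.array([atz(im,u,v,z)[:2] for v,u in np.argwhere(m)])
for nm,m in (("tray",red(t,(145,215,110,90))),("small",red(t,(150,320,50,60)))):
    p=pts(t,m,.034); r=cv2.minAreaRect((p*1000).astype(np.float32)); print(nm,"red grip rect mm",r)
o=outline_of("top","bar")
for q in o:
    m=q["mask"]; p=pts(t,m,.034); print("bar",round(q["p"],2),cv2.minAreaRect((p*1000).astype(np.float32)))
q=outline_of("top","tray")[0]["mask"]; print("tray",cv2.minAreaRect((pts(t,q,.028)*1000).astype(np.float32)))
q=outline_of("top","vise")[0]["mask"]; print("vise",cv2.minAreaRect((pts(t,q,.012)*1000).astype(np.float32)))
for n,z in(("tumbler",.0),("jar",.112),("mug",0),("bowl",.08),("vee",.07)):
    r=outline_of("top",n)[0]["rect"]; print(n,atz(t,r[0]+r[2]/2,r[1]+r[3]/2,z)[:2])
E
cat > pic2.py <<'E'
from h import *
import sys
t=imaging.get_image("top");s=imaging.get_image("scene")
a=cv2.resize(t["color"][190:250,300:380],None,fx=8,fy=8,interpolation=cv2.INTER_CUBIC)
b=cv2.resize(s["color"][225:285,260:340],None,fx=8,fy=8,interpolation=cv2.INTER_CUBIC)
c=cv2.resize(t["color"][225:275,150:240],None,fx=6,fy=6,interpolation=cv2.INTER_CUBIC)
save("close.png",cv2.resize(np.vstack([a,b]),(480,720))[:600]) if 0 else save("close.png",cv2.resize(np.hstack([a,b]),(800,300)))
E
python3 meas.py; python3 pic2.py
```

```text
tray red grip rect mm ((469.43878173828125, 348.43072509765625), (119.10482025146484, 22.45564079284668), 77.38388061523438)
small red grip rect mm ((217.1128387451172, 366.1112365722656), (87.07704162597656, 17.459495544433594), 14.781379699707031)
bar 0.96 ((199.61642456054688, 361.1330871582031), (132.25164794921875, 24.529470443725586), 15.534560203552246)
bar 0.65 ((691.5753784179688, 121.5871353149414), (35.78757095336914, 180.55726623535156), 4.139423370361328)
tray ((443.78436279296875, 309.1053466796875), (266.8566589355469, 185.21742248535156), 77.1784439086914)
vise ((657.838134765625, -424.0772399902344), (91.55594635009766, 131.1629180908203), 60.07164001464844)
tumbler [ 0.52273885 -0.09740585]
jar [ 0.5159614  -0.21267931]
mug [ 0.67300591 -0.42292406]
bowl [0.6791864  0.36880427]
vee [ 0.51015395 -0.0956613 ]
```

View pics/close.png

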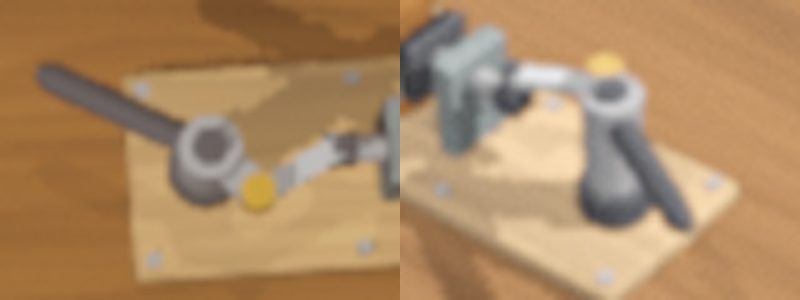

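>>> move_arm(series=[[0,0,4,0,0,0],[2,2,4,0,0,0],[3.5,3,1,0,0,0],[4,3,0,0,0,0],[3,4,0,0,0,0],[3,4,0,0,0,8],[2,4.5,0,0,0,8],[2,4.5,0,0,0,8]], grip=0.6)

```text
clock: 2.5
position: [0.3762, -0.3465, 0.3089]
ee_rot: [2.941, 1.103, 0.0]
force: [1.3, -0.0, 0.4]
width: 0.604
```

The close crop shows the open stub in the top picture, with its tip at about px (308.4,204.6) and the hub at about (341.6,219.6). In the scene picture the tip is at about (317,269.4). Next I triangulate these and plan a close wrist view.

```bash
python3 - <<'E'
from h import *
t=imaging.get_image("top");s=imaging.get_image("scene");w=imaging.get_image("wrist")
def tri(a,b):
    o1,d1=ray(t,*a);o2,d2=ray(s,*b);A=np.array([d1,-d2]).T;k=np.linalg.lstsq(A,o2-o1,rcond=None)[0]
    p=o1+k[0]*d1;q=o2+k[1]*d2;return np.round((p+q)/2,4),np.round(np.linalg.norm(p-q),4)
print("tip",tri((308.4,204.6),(317,269.4)),atz(t,308.4,204.6,.075))
print("hubtop",tri((341.6,219.6),(302,243)));print("knee",tri((351.8,228),(301,237.6)))
print("axis pt",atz(t,334,216,.075))
print(np.round(w["mount"],4).tolist(),w["fx"],w["cx"],w["cy"])
E
```

```text
tip (array([0.5621, 0.0308, 0.0753]), np.float64(0.0016)) [0.56262477 0.03015826 0.075     ]
hubtop (array([ 0.5217, -0.052 ,  0.0881]), np.float64(0.0005))
knee (array([ 0.5009, -0.0763,  0.0809]), np.float64(0.0019))
axis pt [ 0.53311379 -0.03351805  0.075     ]
[[0.0006, -0.9626, -0.2708, 0.0728], [1.0, 0.0004, 0.0006, -0.0007], [-0.0005, -0.2708, 0.9626, -0.166], [0.0, 0.0, 0.0, 1.0]] 373.5739332240725 320.1022335293025 242.51534075885067
```

>>> move_arm(series=[[2,4,0,0,0,4],[2,4.3,0,0,0,4],[2,4.3,-1,0,0,4],[2,4.3,-1,0,0,4],[2,4.3,-1,0,0,4],[2,4.3,-2,0,0,4],[2,4.3,-2,0,0,0],[1,0.5,0,0,0,0]])

```text
clock: 3.45
position: [0.5242, -0.0429, 0.2378]
ee_rot: [-2.646, -1.687, 0.001]
force: [0.3, 0.1, 0.2]
width: 0.601
```

```bash
cat >> h.py <<'E'
def wrist():
    import time
    s=monitor.observe(); w=imaging.get_image("wrist")
    T=np.eye(4);T[:3,:3]=cv2.Rodrigues(np.array(s["ee_rot"],float))[0];T[:3,3]=s["position"]
    C=T@np.array(w["mount"]); w["rvec"]=cv2.Rodrigues(C[:3,:3].T)[0]; w["tvec"]=-C[:3,:3].T@C[:3,3]; return w,s
E
python3 - <<'E'
from h import *
import pickle
w,s=wrist(); print(s["position"],s["ee_rot"],s["dq"]); save("w1.png",w["color"]); pickle.dump(w,open("w1.pkl","wb"))
E
```

```text
[ 0.52420402 -0.04288667  0.2378446 ] [-2.64555015e+00 -1.68722801e+00  1.46703357e-03] [-0.09518476  0.13677274  0.07173624 -0.24878754  0.08040868  0.11787612
 -0.06611833]
```

View pics/w1.png

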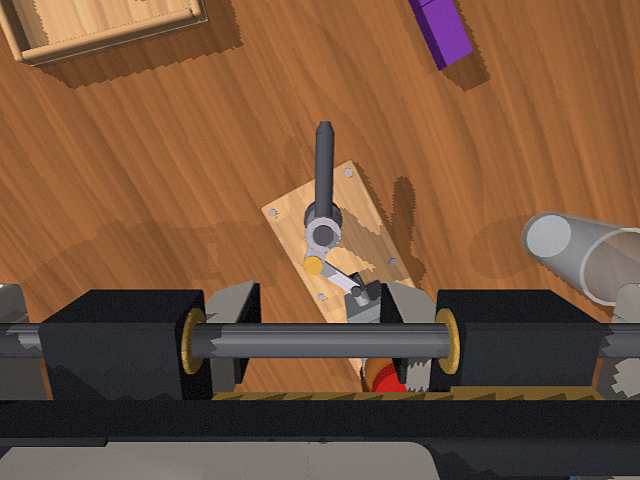

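The wrist view shows the stub with its tip at about (325,122), the hub at about (322,233), the base screws, and the knee at (314,265). I take it again with the arm still and fit the stub axis.

```bash
cat > stub.py <<'E'
from h import *
import sys
for i in range(2): imaging.get_image("wrist")
w,s=wrist(); print(s["position"],np.abs(s["dq"]).max())
g=w["color"].astype(int); c=[]
ch=(g.max(2)-g.min(2)<30)&(g.max(2)<110)
for v in range(115,202):
    u=np.where(ch[v,290:360])[0]+290
    if len(u)>6: c.append((v,(u[0]+u[-1])/2,u[-1]-u[0]+1,len(u)))
c=np.array(c); print(c[[0,1,2,3,5,8,12,20,40,60,-1]].tolist())
k=np.polyfit(c[8:,0],c[8:,1],1); f=lambda v:np.polyval(k,v)
tip=atz(w,f(c[0,0]),c[0,0],.075); b=atz(w,f(195),195,.075); d=tip-b; print("tip",tip,"dir deg",np.degrees(np.arctan2(d[1],d[0])),"b",b)
x=d/np.linalg.norm(d); print("pivot from tip",tip-.095*x, "hub centre z.088",atz(w,323,235,.088),atz(w,323,235,.092))
print("resid",np.std(c[8:,1]-f(c[8:,0])))
E
python3 stub.py
```

```text
[ 0.52455141 -0.04916343  0.23980478] 0.026117505396483758
[[115.0, 319.5, 10.0, 10.0], [116.0, 320.0, 11.0, 11.0], [117.0, 320.0, 11.0, 11.0], [118.0, 320.0, 13.0, 13.0], [120.0, 319.5, 14.0, 14.0], [123.0, 320.0, 17.0, 17.0], [127.0, 319.5, 18.0, 18.0], [135.0, 319.5, 18.0, 18.0], [155.0, 319.5, 18.0, 18.0], [175.0, 319.0, 17.0, 17.0], [201.0, 319.5, 30.0, 30.0]]
tip [0.56266305 0.03352294 0.075     ] dir deg 64.2223864635482 b [ 0.53338143 -0.02710944  0.075     ]
pivot from tip [ 0.52134951 -0.05202349  0.075     ] hub centre z.088 [ 0.52227168 -0.05870198  0.088     ] [ 0.52268676 -0.0577451   0.092     ]
resid 0.16856199363746743
```

>>> move_arm(series=[[-1,4.5,0,0,0,4],[-1,4.5,0,0,0,4],[-1.2,4.5,0,0,0,4.3],[-1.2,4.5,-1,0,0,0],[-1.2,4.5,-1,0,0,0],[-1,4.5,-1,0,0,0],[-0.9,4,-1,0,0,0],[0,0,0,0,0,0]])

```text
clock: 4.45
position: [0.4474, 0.2658, 0.1999]
ee_rot: [-2.452, -1.961, -0.001]
force: [0.5, -0.2, 0.8]
width: 0.601
```

```bash
cat > bar.py <<'E'
from h import *
for i in range(3): imaging.get_image("wrist")
w,s=wrist(); print(s["position"],s["ee_rot"],np.abs(s["dq"]).max())
save("w2.png",w["color"])
c=cv2.cvtColor(w["color"],cv2.COLOR_RGB2HSV);H=c[...,0]
m=((H<6)|(H>174))&(c[...,1]>180)&(c[...,2]>90); m[300:]=0
n,l,st,ce=cv2.connectedComponentsWithStats(m.astype(np.uint8)); i=1+np.argmax(st[1:,4]); print(st[i])
p=np.array([atz(w,u,v,.034)[:2] for v,u in np.argwhere(l==i)])*1000
r=cv2.minAreaRect(p.astype(np.float32));print(r)
pm=p.mean(0);q=np.linalg.svd(p-pm,full_matrices=False)[2][0];print("mean",pm,"dir",np.degrees(np.arctan2(q[1],q[0])))
E
python3 bar.py
```

```text
[0.45033713 0.25991852 0.20028471] [ 2.45897328e+00  1.95282012e+00 -1.43218508e-04] 0.018765826327688362
[ 538    0  102   66 5568]
((692.0498046875, 361.027587890625), (46.54450988769531, 81.25057220458984), 76.97128295898438)
mean [693.15907587 363.60380808] dir -14.319572054593158
```

View pics/w2.png

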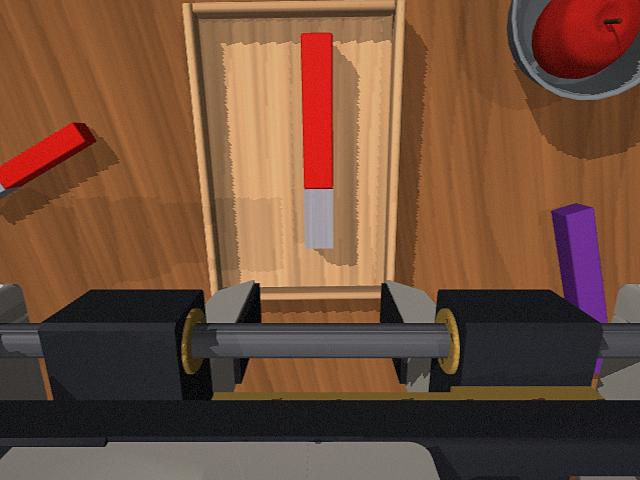

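The tray bar's red grip runs from (316,33) to (318,188), and its steel ends at about (319,248). My mask picked the apple by mistake, so I measure again at these pixels.

```bash
sed -i 's/m\[300:\]=0/m[300:]=0;m[:,:250]=0;m[:,400:]=0/' bar.py; python3 - <<'E'
exec(open('bar.py').read())
P=[atz(w,*q,.034)[:2] for q in ((316.5,33.5),(318,188),(319,248))]
print(np.round(P,4).tolist(),[np.linalg.norm(P[0]-P[1]),np.linalg.norm(P[1]-P[2])])
E
```

```text
[0.45028545 0.26023996 0.20034192] [2.46000834e+00 1.95237619e+00 6.18687379e-04] 0.00997993285967799
[ 301   33   32  156 4686]
((468.2225036621094, 350.02301025390625), (123.48270416259766, 25.229652404785156), 77.40170288085938)
mean [469.01813682 352.76668934] dir -102.32803087950319
[[0.4819, 0.4099], [0.455, 0.2898], [0.4432, 0.2355]] [np.float64(0.12307765749277635), np.float64(0.05557177311779685)]
```

>>> move_arm(series=[[0.6,3,0,0,0,0.5],[0.6,3.2,-1,0,0,0],[0,0,-4,0,0,0],[0,0,-4,0,0,0],[0,0,-4,0,0,0],[0,0,-2,0,0,0],[0,0,-1.3,0,0,0],[0,0,-0.5,0,0,0]])

```text
clock: 5.65
position: [0.4613, 0.3234, 0.0311]
ee_rot: [2.45, 1.967, -0.002]
force: [-0.8, -0.7, -0.2]
width: 0.599
```

>>> move_arm(series=[[0,0,0,0,0,0],[0,0,0,0,0,0],[0,0,0,0,0,0],[0,0,0,0,0,0],[0,0,0,0,0,0],[0,0,0,0,0,0],[0,0,0,0,0,0],[0,0,0,0,0,0]], grip=0.1, force=45)

```text
clock: 6.45
position: [0.4612, 0.3241, 0.032]
ee_rot: [2.449, 1.968, 0.0]
force: [-0.3, -0.4, 0.1]
width: 0.1
```

```bash
python3 - <<'E'
from h import *
s=monitor.observe();print(s["width"],s["force"],s["position"])
t=imaging.get_image("top");s=imaging.get_image("scene")
a=cv2.resize(t["color"][200:310,130:270],(560,440),interpolation=cv2.INTER_CUBIC)
b=s["color"][200:420,340:560]; b=cv2.resize(b,(440,440),interpolation=cv2.INTER_CUBIC)
save("g.png",cv2.resize(np.hstack([a,b]),(800,352)))
E
```

```text
0.10025169041763939 [-0.3385768  -0.36873215  0.07292385] [0.4612441  0.32412723 0.03201213]
```

View pics/g.png

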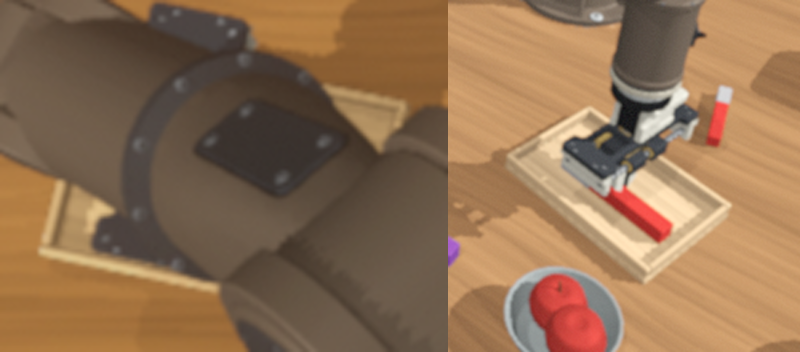

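```bash
python3 - <<'E'
from h import *
w,s=wrist();save("w3.png",w["color"])
c=np.array([[0.4625,.3227,.034]])
B=np.array([.4625,.3227,.034]);x=np.array([-.218,-.976,0]);y=np.array([.976,-.218,0])
print(proj(w,[B+x*i+y*j for i,j in((.035,.013),(.035,-.013),(.09,.013),(.09,-.013),(-.09,.013),(-.09,-.013))]).round(0).tolist())
E
```

```text
[[350.0, 364.0], [298.0, 364.0], [347.0, 453.0], [299.0, 452.0], [358.0, 98.0], [294.0, 98.0]]
```

View pics/w3.png

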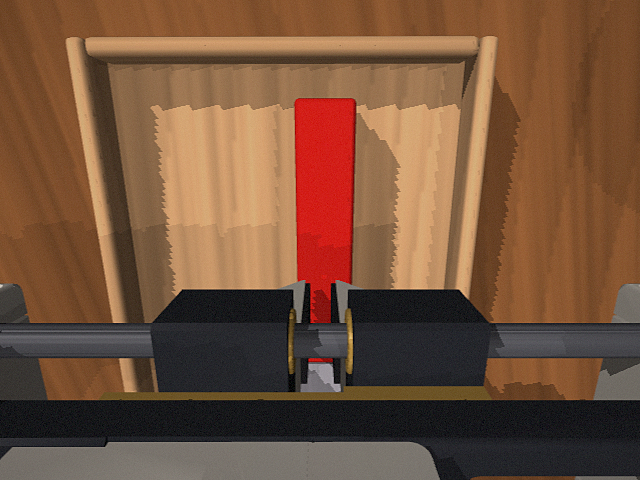

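The wrist view shows the closed fingers at about (307..333, 285) overlapping the bar, which is 56 px wide there. The bar lies unmoved where I measured it, and the width reads 0.10 rather than the 0.28 a 26 mm bar should give. I test this by a small lift.

>>> move_arm(series=[[0,0,0,0,0,0],[0,0,0.5,0,0,0],[0,0,0.5,0,0,0],[0,0,0.5,0,0,0],[0,0,0.5,0,0,0],[0,0,0,0,0,0]], grip=0.0)

```text
clock: 7.2
position: [0.4617, 0.3245, 0.053]
ee_rot: [2.449, 1.968, 0.002]
force: [0.0, 0.9, 0.8]
width: 0.001
```

```bash
cat > dif.py <<'E'
from h import *
w,s=wrist();print(s["width"],s["position"],s["force"]);save("w4.png",w["color"])
c=cv2.cvtColor(w["color"],cv2.COLOR_RGB2HSV);H=c[...,0]
m=((H<6)|(H>174))&(c[...,1]>180)&(c[...,2]>60);m[280:]=0;m[:,:250]=0;m[:,400:]=0
v,u=np.where(m);print("red rows",v.min(),"u at 150",u[v==150].min(),u[v==150].max(),"u at 250",u[v==250].min(),u[v==250].max())
for z in(.034,.054):
    B=np.array([.4625,.3227,z]);x=np.array([-.218,-.976,0]);y=np.array([.976,-.218,0])
    print(z,proj(w,[B+x*i+y*j for i,j in((-.09,.013),(-.09,-.013))]).round(0).tolist())
E
python3 dif.py
```

```text
0.0014430320733510244 [0.46168767 0.32454032 0.05295358] [0.00894373 0.91620565 0.77006337]
red rows 104 u at 150 297 349 u at 250 299 347
0.034 [[352.0, 104.0], [296.0, 104.0]]
0.054 [[356.0, 99.0], [294.0, 99.0]]
```

```bash
python3 - <<'E'
from h import *
s=imaging.get_image("scene");st=monitor.observe();p=np.array(st["position"]);print(p)
print(proj(s,[p,p-[0,0,.019],[.4625,.3227,.034],[.4819,.4099,.034],[.4432,.2355,.034]]).round(1).tolist())
im=s["color"].copy()
a=cv2.resize(im[250:370,370:530],(800,600),interpolation=cv2.INTER_CUBIC);save("s5.png",a)
E
```

```text
[0.46134113 0.3241378  0.05217434]
[[447.2, 311.2], [445.7, 317.1], [445.0, 316.8], [477.7, 342.1], [415.6, 294.2]]
```

View pics/s5.png

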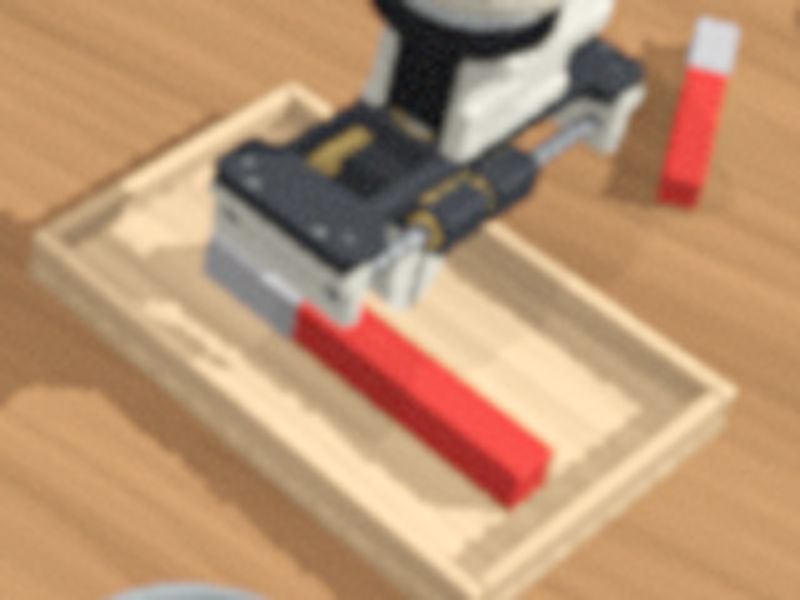

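Bar and gripper pose agree with each other, yet the shut fingers went over the bar. In both the wrist and scene views the fingertips seem shorter than the stated 19 mm ahead of the TCP. I probe downward, open, in small steps while watching the force.

>>> move_arm(series=[[0.1,-0.15,0,0,0,0.2],[0,0,0,0,0,0],[0,0,0,0,0,0],[0,0,0,0,0,0],[0,0,-1,0,0,0],[0,0,-1,0,0,0],[0,0,-0.3,0,0,0],[0,0,0,0,0,0]], grip=0.5)

```text
clock: 8.1
position: [0.4616, 0.3222, 0.0279]
ee_rot: [-2.445, -1.972, 0.003]
force: [-0.8, 0.2, 0.2]
width: 0.499
```

>>> move_arm(series=[[0,0,-0.2,0,0,0],[0,0,-0.2,0,0,0],[0,0,0,0,0,0]])

```text
clock: 8.4
position: [0.4622, 0.3226, 0.0249]
ee_rot: [2.445, 1.972, 0.0]
force: [0.8, -0.1, -1.2]
width: 0.502
```

>>> move_arm(series=[[0,0,-0.2,0,0,0],[0,0,-0.2,0,0,0],[0,0,0,0,0,0]])

```text
clock: 8.7
position: [0.4621, 0.3225, 0.0207]
ee_rot: [2.445, 1.972, -0.001]
force: [-0.3, 0.2, 0.7]
width: 0.504
```

At z=0.0207 the stated tips would be 6 mm inside the tray floor, but there is no contact. So the fingers are shorter than stated, and I continue down.

>>> move_arm(series=[[0,0,-0.3,0,0,0],[0,0,-0.3,0,0,0],[0,0,0,0,0,0]])

```text
clock: 9.0
position: [0.462, 0.3224, 0.0145]
ee_rot: [2.445, 1.972, -0.001]
force: [0.6, -0.2, -0.2]
width: 0.495
```

>>> move_arm(series=[[0,0,-0.2,0,0,0],[0,0,-0.2,0,0,0],[0,0,0,0,0,0]])

```text
clock: 9.3
position: [0.4621, 0.3225, 0.0107]
ee_rot: [2.445, 1.972, -0.001]
force: [0.1, -1.5, -0.4]
width: 0.499
```

>>> move_arm(series=[[0,0,-0.2,0,0,0],[0,0,-0.2,0,0,0],[0,0,0,0,0,0]])

```text
clock: 9.6
position: [0.4621, 0.3225, 0.0067]
ee_rot: [2.445, 1.972, -0.001]
force: [-0.4, -0.2, 0.0]
width: 0.498
```

>>> move_arm(series=[[0,0,-0.2,0,0,0],[0,0,-0.1,0,0,0],[0,0,0,0,0,0]])

```text
clock: 9.9
position: [0.4622, 0.3225, 0.0038]
ee_rot: [2.445, 1.972, -0.0]
force: [0.8, 0.6, 0.6]
width: 0.498
```

```bash
python3 dif.py; python3 - <<'E'
from h import *
p=np.array(monitor.observe()["position"])
a=cv2.imread("pics/w4.png")[80:420,180:460];
s=imaging.get_image("scene")["color"][250:370,370:530][:,:,::-1]
cv2.imwrite("pics/p6.png",cv2.resize(np.hstack([cv2.resize(a,(494,600)),cv2.resize(s,(800,600),interpolation=cv2.INTER_CUBIC)]),(800,371)))
E
```

```text
0.4978057698989591 [0.46216202 0.3225331  0.00380844] [0.78554499 0.61478899 0.63532819]
red rows 86 u at 150 287 358 u at 250 289 355
0.034 [[363.0, 85.0], [286.0, 85.0]]
0.054 [[371.0, 76.0], [280.0, 75.0]]
```

View pics/p6.png

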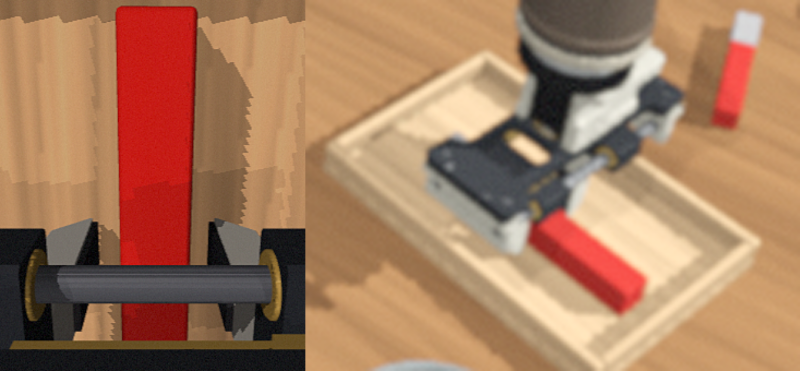

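The bar now lies symmetrically between the open fingers, and the tips are close to the tray floor. I close the gripper.

>>> move_arm(series=[[0,0,0,0,0,0],[0,0,0,0,0,0],[0,0,0,0,0,0],[0,0,0,0,0,0],[0,0,0,0,0,0],[0,0,0,0,0,0]], grip=0.0, force=50)

```text
clock: 10.6
position: [0.4623, 0.3226, 0.004]
ee_rot: [2.445, 1.972, 0.0]
force: [-0.0, 0.2, 1.1]
width: 0.279
```

The width is 0.279, which matches 26 mm, so the bar is held with its axis about 17 mm above the TCP. I lift it and go to a pose ahead of the stub, about 25 mm off the tip and somewhat high.

>>> move_arm(series=[[0,0,1,0,0,0],[0,0,3,0,0,0],[0,0,4,0,0,0],[1,-2,3,0,0,-3],[3,-3.5,0,0,0,-3],[3.5,-4,0,0,0,-3],[3.5,-4,0,0,0,-3],[2.5,-3,0,0,0,-1.7]])

```text
clock: 11.4
position: [0.5948, 0.1591, 0.1146]
ee_rot: [2.666, 1.661, 0.0]
force: [0.7, 0.9, -1.7]
width: 0.28
```

>>> move_arm(series=[[1.5,-2.2,0,0,0,0],[0,0,-1,0,0,0],[0,0,0,0,0,0],[0,0,0,0,0,0],[0,0,0,0,0,0]])

```text
clock: 11.9
position: [0.6074, 0.142, 0.1045]
ee_rot: [-2.661, -1.669, -0.001]
force: [-0.6, 0.9, -1.4]
width: 0.278
```

```bash
python3 - <<'E'
from h import *
w,s=wrist();print(s["position"],s["ee_rot"],s["width"],s["force"]);save("w7.png",w["color"])
c=cv2.cvtColor(w["color"],cv2.COLOR_RGB2HSV);H=c[...,0]
m=((H<6)|(H>174))&(c[...,1]>180)&(c[...,2]>60);m[280:]=0;m[:,:250]=0;m[:,400:]=0
v,u=np.where(m);print("rear row",v.min(),"u",[(k,u[v==k].min(),u[v==k].max()) for k in(v.min()+10,150,200,250)])
p=np.array(s["position"]);a=np.arctan2(s["ee_rot"][1],s["ee_rot"][0])*2;x=np.array([np.cos(a),np.sin(a),0]);y=np.array([-x[1],x[0],0])
print("yaw",np.degrees(a)%360)
print(proj(w,[p+[0,0,.030]+x*.09+y*j for j in(.013,-.013)]).round(1).tolist())
t=imaging.get_image("top");sc=imaging.get_image("scene")
B=p+[0,0,.030]
for n,im in(("top",t),("scene",sc)):
    print(n,"pred mouth top edges",proj(im,[B-x*.09+y*.013,B-x*.09-y*.013,B-x*.035]).round(1).tolist())
a=t["color"][150:250,260:390];b=sc["color"][200:300,250:380]
save("v7.png",cv2.resize(np.hstack([a,b]),(800,308),interpolation=cv2.INTER_CUBIC))
E
```

```text
[0.60741011 0.14198813 0.10449474] [-2.66072723e+00 -1.66915203e+00 -5.84818991e-04] 0.2777670697468557 [-0.60335258  0.89160927 -1.38024758]
rear row 86 u [(np.int64(96), np.int64(283), np.int64(357)), (150, np.int64(284), np.int64(355)), (200, np.int64(286), np.int64(354)), (250, np.int64(287), np.int64(353))]
yaw 64.20250308228316
[[283.5, 85.3], [360.4, 85.4]]
top pred mouth top edges [[292.5, 202.2], [297.3, 192.6], [274.2, 187.8]]
scene pred mouth top edges [[330.1, 255.3], [319.5, 258.3], [335.3, 271.8]]
```

View pics/v7.png

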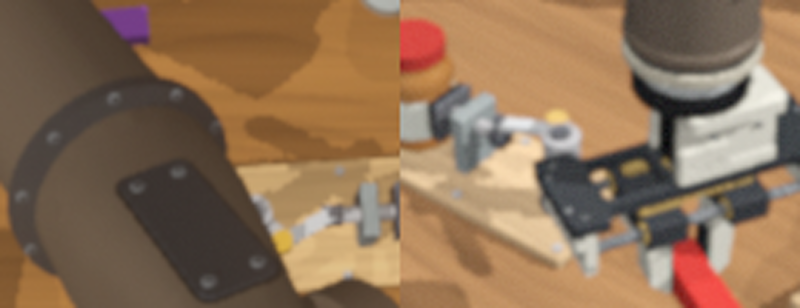

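Checks agree: the bar sits straight and centred in the grip, with its rear edge at row 86 against 85.3 predicted. Its axis is 7.9 mm sideways of the stub line, so I correct that and lower to stub height.

>>> move_arm(series=[[0.71,-0.35,0,0,0,0],[0,0,-2,0,0,0],[0,0,-2,0,0,0],[0,0,-0.65,0,0,0],[0,0,0,0,0,0],[0,0,0,0,0,0],[0,0,0,0,0,0]])

```text
clock: 12.75
position: [0.6159, 0.1372, 0.0585]
ee_rot: [2.663, 1.666, 0.003]
force: [0.8, 0.0, -2.6]
width: 0.279
```

```bash
cat > rel.py <<'E'
from h import *
import sys
s=monitor.observe();p=np.array(s["position"])[:2];T=np.array([.5626,.032]);a=np.radians(64.0);u=np.array([np.cos(a),np.sin(a)]);n=np.array([-u[1],u[0]])
d=p-T;y=np.degrees(2*np.arctan2(s["ee_rot"][1],s["ee_rot"][0]))%360
print("along-to-go mm",1e3*(d@u-.035),"lat",1e3*(d@n),"z",s["position"][2],"yaw",y,"F",np.round(s["force"],1),"Fu",np.round(s["force"][:2]@u,1),"Fn",np.round(s["force"][:2]@n,1),"T",np.round(s["ft_torque"],2))
E
python3 rel.py
```

```text
along-to-go mm 82.92363970225485 lat -1.825462702285667 z 0.058549291877011495 yaw 64.07266162441609 F [ 0.8  0.  -2.6] Fu 0.4 Fn -0.7 T [-0.   -0.02  0.06]
```

>>> move_arm(series=[[-0.16,0.08,0,0,0,0],[-0.44,-0.9,0,0,0,0],[-0.44,-0.9,0,0,0,0],[-0.22,-0.45,0,0,0,0],[-0.13,-0.27,0,0,0,0],[0,0,0,0,0,0],[0,0,0,0,0,0]])

```text
clock: 13.45
position: [0.6014, 0.1126, 0.0576]
ee_rot: [-2.663, -1.666, -0.001]
force: [0.2, 0.4, -2.1]
width: 0.281
```

```bash
python3 rel.py
```

```text
along-to-go mm 54.514873834984506 lat 0.43676818326909145 z 0.05759357884728099 yaw 64.07246612012796 F [ 0.2  0.4 -2.1] Fu 0.5 Fn -0.1 T [ 0.01 -0.03  0.04]
```

Mouth is at the tip, with no contact yet. I go on in small steps.

>>> move_arm(series=[[-0.22,-0.45,0,0,0,0],[-0.22,-0.45,0,0,0,0],[-0.22,-0.45,0,0,0,0],[0,0,0,0,0,0],[0,0,0,0,0,0]])

```text
clock: 13.95
position: [0.5947, 0.0988, 0.0575]
ee_rot: [2.663, 1.666, 0.0]
force: [0.2, -0.3, -2.3]
width: 0.28
```

```bash
python3 rel.py
```

```text
along-to-go mm 39.07691606967545 lat 0.4464368037826877 z 0.05753074799111345 yaw 64.05164807907559 F [ 0.2 -0.3 -2.3] Fu -0.2 Fn -0.3 T [-0.05 -0.08 -0.02]
```

>>> move_arm(series=[[-0.22,-0.45,0,0,0,0],[-0.22,-0.45,0,0,0,0],[-0.22,-0.45,0,0,0,0],[0,0,0,0,0,0],[0,0,0,0,0,0]])

```text
clock: 14.45
position: [0.5881, 0.0852, 0.0575]
ee_rot: [2.664, 1.666, 0.0]
force: [-0.7, -0.5, -2.2]
width: 0.278
```

```bash
python3 rel.py
```

```text
along-to-go mm 24.02928388101566 lat 0.42526646289733905 z 0.05752600388865277 yaw 64.0442582383878 F [-0.7 -0.5 -2.2] Fu -0.8 Fn 0.4 T [-0.02 -0.1   0.03]
```

>>> move_arm(series=[[-0.22,-0.45,0,0,0,0],[-0.22,-0.45,0,0,0,0],[-0.22,-0.45,0,0,0,0],[0,0,0,0,0,0],[0,0,0,0,0,0]])

```text
clock: 14.95
position: [0.5815, 0.0718, 0.0575]
ee_rot: [2.664, 1.666, 0.0]
force: [-0.1, 0.9, -1.7]
width: 0.277
```

>>> move_arm(series=[[-0.13,-0.27,0,0,0,0],[-0.09,-0.18,0,0,0,0],[0,0,0,0,0,0]])

```text
clock: 15.25
position: [0.5791, 0.0671, 0.0574]
ee_rot: [2.663, 1.666, -0.0]
force: [-0.3, 0.1, -2.5]
width: 0.281
```

```bash
python3 rel.py
```

```text
along-to-go mm 3.785758727292643 lat 0.5062076852104768 z 0.05744414179372313 yaw 64.05599266196839 F [-0.3  0.1 -2.5] Fu 0.0 Fn 0.3 T [-0.02 -0.08  0.  ]
```

Next I feel for the bottom of the bore in 2 mm steps.

>>> move_arm(series=[[-0.09,-0.18,0,0,0,0],[0,0,0,0,0,0]])

```text
clock: 15.45
position: [0.5784, 0.0658, 0.0575]
ee_rot: [-2.663, -1.667, -0.001]
force: [-0.3, -0.6, -2.5]
width: 0.28
```

>>> move_arm(series=[[-0.09,-0.18,0,0,0,0],[0,0,0,0,0,0]])

```text
clock: 15.65
position: [0.5784, 0.0657, 0.0578]
ee_rot: [-2.661, -1.667, -0.005]
force: [2.8, 5.2, -3.9]
width: 0.276
```

```bash
python3 rel.py
```

```text
along-to-go mm 2.196227343606638 lat 0.6140042977808569 z 0.057824045483362965 yaw 64.137622409669 F [ 2.8  5.2 -3.9] Fu 5.9 Fn -0.2 T [ 1.15 -0.72  0.  ]
```

The bore bottomed at 5.9 N along the stub, which puts the bar origin 130 mm from the pivot at (0.5214,-0.0511), in agreement with the hub measured before. Now I plan the arc.

```bash
cat > arc.py <<'E'
from h import *
import sys
s=monitor.observe();C=np.array([.5214,-.0511]);p=np.array(s["position"])[:2]
y=np.degrees(2*np.arctan2(s["ee_rot"][1],s["ee_rot"][0]))%360;d=p-C;az=np.degrees(np.arctan2(d[1],d[0]));a=np.radians(az)
u=d/np.linalg.norm(d);n=np.array([-u[1],u[0]]);F=np.array(s["force"][:2])
print("t",s["clock"],"r mm",1e3*np.linalg.norm(d),"az",az,"yaw",y,"lever~",np.radians(az-64.05),"Fu",round(F@u,1),"Fn",round(F@n,1),"Tz",np.round(s["ft_torque"][2],2),"z",s["position"][2])
st=float(sys.argv[1]) if len(sys.argv)>1 else 4
N=int(sys.argv[2]) if len(sys.argv)>2 else 8
R=.1305;q=lambda k:C+R*np.array([np.cos(a+np.radians(k*st)),np.sin(a+np.radians(k*st))])
print([[*(np.round(100*(q(k+1)-q(k)),2).tolist()),0,0,0,st] for k in range(N)])
E
python3 arc.py 4 8
```

```text
t 15.65 r mm 129.94690442392206 az 64.00543733738418 yaw 64.137622409669 lever~ -0.0007777651861014011 Fu 5.9 Fn -0.2 Tz 0.0 z 0.057824045483362965
[[-0.83, 0.37, 0, 0, 0, 4.0], [-0.86, 0.31, 0, 0, 0, 4.0], [-0.88, 0.25, 0, 0, 0, 4.0], [-0.89, 0.19, 0, 0, 0, 4.0], [-0.9, 0.13, 0, 0, 0, 4.0], [-0.91, 0.06, 0, 0, 0, 4.0], [-0.91, -0.0, 0, 0, 0, 4.0], [-0.91, -0.06, 0, 0, 0, 4.0]]
```

>>> move_arm(series=[[0.05,0.1,0,0,0,0],[0,0,0,0,0,0],[0,0,0,0,0,0],[-0.83,0.37,0,0,0,4],[-0.86,0.31,0,0,0,4],[0,0,0,0,0,0]])

```text
clock: 16.25
position: [0.5614, 0.0724, 0.0579]
ee_rot: [2.538, 1.851, 0.003]
force: [4.0, 4.0, -2.9]
width: 0.278
```

```bash
python3 arc.py 4 4
```

```text
t 16.25 r mm 129.7979849437914 az 72.05706979279343 yaw 72.22443357377398 lever~ 0.13974973132122548 Fu 5.0 Fn -2.5 Tz 0.14 z 0.05788070860471216
[[-0.88, 0.25, 0, 0, 0, 4.0], [-0.89, 0.19, 0, 0, 0, 4.0], [-0.9, 0.13, 0, 0, 0, 4.0], [-0.91, 0.06, 0, 0, 0, 4.0]]
```

>>> move_arm(series=[[-0.87,0.32,0,0,0,4],[-0.89,0.19,0,0,0,4],[-0.9,0.13,0,0,0,4],[0,0,0,0,0,0]])

```text
clock: 16.65
position: [0.5364, 0.0777, 0.0581]
ee_rot: [2.33, 2.103, 0.005]
force: [8.4, 1.5, -5.1]
width: 0.283
```

```bash
python3 arc.py 4 4
```

```text
t 16.65 r mm 129.65769069673212 az 83.35457277231363 yaw 84.13594025413519 lever~ 0.33692835556772255 Fu 2.4 Fn -8.1 Tz 0.38 z 0.0581279036671901
[[-0.91, 0.07, 0, 0, 0, 4.0], [-0.91, 0.01, 0, 0, 0, 4.0], [-0.91, -0.05, 0, 0, 0, 4.0], [-0.9, -0.12, 0, 0, 0, 4.0]]
```

>>> move_arm(series=[[-0.91,0.07,0,0,0,3.8],[-0.91,0.01,0,0,0,3.8],[0,0,0,0,0,0]])

```text
clock: 16.95
position: [0.5186, 0.0786, 0.0582]
ee_rot: [2.186, 2.252, 0.006]
force: [9.6, 2.6, -6.1]
width: 0.278
```

```bash
python3 arc.py 4 4
```

```text
t 16.95 r mm 129.73443638220627 az 91.2285683803009 yaw 91.72306722168207 lever~ 0.4743555042146731 Fu 2.4 Fn -9.7 Tz 0.46 z 0.058208035004065885
[[-0.91, -0.05, 0, 0, 0, 4.0], [-0.9, -0.11, 0, 0, 0, 4.0], [-0.89, -0.18, 0, 0, 0, 4.0], [-0.88, -0.24, 0, 0, 0, 4.0]]
```

>>> move_arm(series=[[-0.91,-0.05,-0.05,0,0,4],[-0.9,-0.11,0,0,0,4],[0,0,0,0,0,0]])

```text
clock: 17.25
position: [0.5003, 0.0769, 0.0579]
ee_rot: [2.023, 2.399, 0.005]
force: [6.5, 1.9, 0.5]
width: 0.28
```

```bash
python3 arc.py 4 4
```

```text
t 17.25 r mm 129.781208254535 az 99.3715611035264 yaw 99.7244998515414 lever~ 0.6164775382008975 Fu 0.8 Fn -6.7 Tz 0.31 z 0.05791473120797801
[[-0.89, -0.18, 0, 0, 0, 4.0], [-0.88, -0.24, 0, 0, 0, 4.0], [-0.86, -0.3, 0, 0, 0, 4.0], [-0.84, -0.36, 0, 0, 0, 4.0]]
```

Past the load peak, so I continue, with a check each time.

>>> move_arm(series=[[-0.89,-0.18,0,0,0,4],[-0.88,-0.24,0,0,0,4],[0,0,0,0,0,0]])

```text
clock: 17.55
position: [0.4806, 0.0722, 0.0572]
ee_rot: [1.854, 2.535, -0.0]
force: [2.8, 1.5, -0.7]
width: 0.282
```

```bash
python3 arc.py 3 4
```

```text
t 17.55 r mm 129.90014370067786 az 108.31054474132426 yaw 107.65097117466745 lever~ 0.7724922344623704 Fu 0.6 Fn -3.2 Tz 0.26 z 0.05724883684658
[[-0.64, -0.23, 0, 0, 0, 3.0], [-0.63, -0.26, 0, 0, 0, 3.0], [-0.62, -0.3, 0, 0, 0, 3.0], [-0.6, -0.33, 0, 0, 0, 3.0]]
```

>>> move_arm(series=[[-0.64,-0.23,0,0,0,3.3],[-0.63,-0.26,0,0,0,3.3],[0,0,0,0,0,0]])

```text
clock: 17.85
position: [0.4655, 0.0659, 0.0562]
ee_rot: [-1.708, -2.634, 0.008]
force: [-4.1, -3.7, 1.5]
width: 0.277
```

```bash
python3 arc.py 2 4
```

```text
t 17.85 r mm 129.71336569673505 az 115.53232484254124 yaw 114.08551390361208 lever~ 0.898536075083616 Fu -1.6 Fn 5.3 Tz -0.23 z 0.056243857897512115
[[-0.41, -0.2, 0, 0, 0, 2.0], [-0.4, -0.22, 0, 0, 0, 2.0], [-0.39, -0.23, 0, 0, 0, 2.0], [-0.38, -0.24, 0, 0, 0, 2.0]]
```

>>> move_arm(series=[[-0.41,-0.2,0,0,0,2.5],[-0.4,-0.22,0,0,0,2.5],[0,0,0,0,0,0]])

```text
clock: 18.15
position: [0.4591, 0.063, 0.0566]
ee_rot: [-1.592, -2.707, 0.003]
force: [0.1, 0.3, -2.1]
width: 0.277
```

```bash
python3 arc.py 1 5
```

```text
t 18.15 r mm 129.9902206477299 az 118.65728431098863 yaw 119.08246525941513 lever~ 0.9530769067993947 Fu 0.2 Fn -0.3 Tz 0.0 z 0.05662478255882237
[[-0.2, -0.11, 0, 0, 0, 1.0], [-0.2, -0.11, 0, 0, 0, 1.0], [-0.19, -0.12, 0, 0, 0, 1.0], [-0.19, -0.12, 0, 0, 0, 1.0], [-0.19, -0.12, 0, 0, 0, 1.0]]
```

>>> move_arm(series=[[-0.2,-0.11,0,0,0,0.5],[0,0,0,0,0,0]])

```text
clock: 18.35
position: [0.4577, 0.0627, 0.0569]
ee_rot: [-1.579, -2.716, 0.001]
force: [-0.0, 0.5, -2.0]
width: 0.282
```

```bash
python3 arc.py 1 2
```

```text
t 18.35 r mm 130.39563669530298 az 119.26016466465504 yaw 119.6653420081046 lever~ 0.9635991539664615 Fu 0.4 Fn -0.2 Tz -0.0 z 0.056915779645429085
[[-0.2, -0.11, 0, 0, 0, 1.0], [-0.2, -0.12, 0, 0, 0, 1.0]]
```

>>> move_arm(series=[[-0.2,-0.12,0,0,0,0.5],[0,0,0,0,0,0]])

```text
clock: 18.55
position: [0.4558, 0.0617, 0.0571]
ee_rot: [1.564, 2.724, 0.001]
force: [0.3, -0.3, -1.8]
width: 0.28
```

```bash
python3 arc.py 1 2
```

```text
t 18.55 r mm 130.49495300310184 az 120.15492231844806 yaw 120.26643752292063 lever~ 0.9792156210325692 Fu -0.5 Fn -0.1 Tz 0.02 z 0.05706235876782317
[[-0.2, -0.12, 0, 0, 0, 1.0], [-0.19, -0.12, 0, 0, 0, 1.0]]
```

>>> move_arm(series=[[-0.2,-0.12,0,0,0,0.8],[0,0,0,0,0,0]])

```text
clock: 18.75
position: [0.4548, 0.061, 0.0573]
ee_rot: [1.543, 2.735, 0.003]
force: [4.0, 1.3, -4.5]
width: 0.279
```

```bash
python3 arc.py 1 2
```

```text
t 18.75 r mm 130.40736060290726 az 120.70592918773141 yaw 121.13673637464215 lever~ 0.9888325051026697 Fu -0.9 Fn -4.1 Tz 0.23 z 0.057305901511705115
[[-0.19, -0.12, 0, 0, 0, 1.0], [-0.19, -0.12, 0, 0, 0, 1.0]]
```

>>> move_arm(series=[[-0.13,-0.08,0,0,0,0],[0,0,0,0,0,0]])

```text
clock: 18.95
position: [0.4545, 0.0609, 0.0576]
ee_rot: [1.543, 2.734, 0.006]
force: [7.0, 3.3, -5.0]
width: 0.278
```

```bash
python3 arc.py 1 2
```

```text
t 18.95 r mm 130.46244238163274 az 120.85704059404641 yaw 121.13140708949645 lever~ 0.9914698966801854 Fu -0.8 Fn -7.7 Tz 0.42 z 0.05758802658062728
[[-0.19, -0.12, 0, 0, 0, 1.0], [-0.19, -0.12, 0, 0, 0, 1.0]]
```

>>> move_arm(series=[[-0.14,-0.09,-0.03,0,0,0],[0,0,0,0,0,0],[0,0,0,0,0,0],[0,0,0,0,0,0],[0,0,0,0,0,0]])

```text
clock: 19.45
position: [0.4542, 0.0607, 0.0576]
ee_rot: [1.541, 2.733, 0.009]
force: [9.6, 4.5, -6.2]
width: 0.279
```

```bash
python3 arc.py 1 2
```

```text
t 19.45 r mm 130.4238178441632 az 121.010480255346 yaw 121.16179622861841 lever~ 0.9941479239730081 Fu -1.1 Fn -10.6 Tz 0.56 z 0.05760852944133052
[[-0.19, -0.12, 0, 0, 0, 1.0], [-0.19, -0.12, 0, 0, 0, 1.0]]
```

>>> move_arm(series=[[-0.05,-0.03,0,0,0,0],[0,0,0,0,0,0],[0,0,0,0,0,0],[0,0,0,0,0,0]])

```text
clock: 19.85
position: [0.4542, 0.0606, 0.0577]
ee_rot: [1.541, 2.733, 0.011]
force: [11.6, 5.2, -7.7]
width: 0.28
```

```bash
python3 arc.py 1 1
```

```text
t 19.85 r mm 130.400778749491 az 121.03875466090909 yaw 121.1704545470482 lever~ 0.9946414054441283 Fu -1.5 Fn -12.6 Tz 0.6 z 0.0577013169494619
[[-0.19, -0.12, 0, 0, 0, 1.0]]
```

>>> move_arm(series=[[0.3,0.18,0,0,0,-0.5],[0.29,0.18,0,0,0,-0.5],[0,0,0,0,0,0],[0,0,0,0,0,0]])

```text
clock: 20.25
position: [0.4559, 0.0619, 0.0565]
ee_rot: [-1.569, -2.721, 0.001]
force: [0.6, -0.1, -1.4]
width: 0.28
```

```bash
python3 arc.py 1 1
```

```text
t 20.25 r mm 130.5549134335294 az 120.09751563493177 yaw 120.08312664847699 lever~ 0.9782136853925596 Fu -0.4 Fn -0.5 Tz 0.03 z 0.05653199843656108
[[-0.2, -0.12, 0, 0, 0, 1.0]]
```

The lever was set at 12.6 N, and the tangential force has now dropped to about 0. I pull off along the stub axis.

>>> move_arm(series=[[-0.25,0.43,0,0,0,0],[-0.25,0.43,0,0,0,0],[-0.5,0.87,0,0,0,0],[0,0,0,0,0,0]])

```text
clock: 20.65
position: [0.4452, 0.0809, 0.0568]
ee_rot: [-1.566, -2.723, -0.0]
force: [0.1, 0.7, -1.2]
width: 0.279
```

```bash
python3 arc.py 1 1
```

```text
t 20.65 r mm 152.39324170130777 az 119.98012721419434 yaw 120.19393422892847 lever~ 0.976164870946975 Fu 0.6 Fn -0.4 Tz 0.02 z 0.056751311313311154
[[-0.2, -0.12, 0, 0, 0, 1.0]]
```

>>> move_arm(series=[[-0.5,0.87,0,0,0,0],[-0.5,0.87,0,0,0,0],[-0.5,0.87,0,0,0,0],[-0.5,0.87,0,0,0,0],[-0.5,0.87,0,0,0,0],[-0.5,0.87,0,0,0,0],[0,0,0,0,0,0],[0,0,0,0,0,0]])

```text
clock: 21.45
position: [0.4164, 0.1317, 0.0567]
ee_rot: [1.568, 2.722, -0.0]
force: [-0.1, -1.3, -2.1]
width: 0.279
```

```bash
python3 arc.py 1 1
```

```text
t 21.45 r mm 210.80105175009706 az 119.88233100687779 yaw 120.11386046246419 lever~ 0.9744580051333384 Fu -1.1 Fn 0.7 Tz -0.04 z 0.05668906842395549
[[-0.2, -0.12, 0, 0, 0, 1.0]]
```

The bar is off the stub. I carry it to the tray.

>>> move_arm(series=[[0,0.5,3,0,0,0],[0,1,3,0,0,-6],[0.6,3,0.5,0,0,-6],[1,3.5,0,0,0,-6],[1,3.5,0,0,0,-6],[1,3.5,0,0,0,-6],[1,3.5,0,0,0,-6],[0,0.6,0,0,0,-6]])

```text
clock: 22.25
position: [0.4631, 0.327, 0.1218]
ee_rot: [-2.44, -1.975, -0.004]
force: [-0.4, -0.6, -1.8]
width: 0.279
```

>>> move_arm(series=[[0,0,0,0,0,0],[0,0,-1,0,0,0],[0,0,0,0,0,0]])

```text
clock: 22.55
position: [0.462, 0.3201, 0.11]
ee_rot: [2.439, 1.979, -0.005]
force: [0.5, 0.1, -1.6]
width: 0.278
```

```bash
python3 - <<'E'
from h import *
s=monitor.observe();print(s["position"],np.degrees(2*np.arctan2(s["ee_rot"][1],s["ee_rot"][0]))%360,s["width"])
t=imaging.get_image("top");sc=imaging.get_image("scene")
a=t["color"][170:270,290:450];b=sc["color"][190:300,200:340]
save("k8.png",np.hstack([cv2.resize(a,(440,275),interpolation=cv2.INTER_CUBIC),cv2.resize(b,(350,275),interpolation=cv2.INTER_CUBIC)]))
E
```

```text
[0.46200309 0.32013457 0.10998922] 78.11742981853537 0.278298208671526
```

View pics/k8.png

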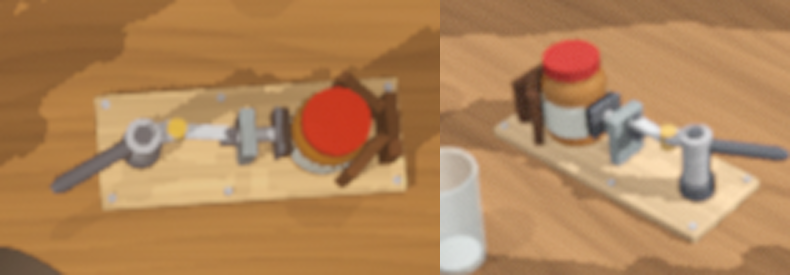

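The lever stays locked: the brass knee at crop (177,128) is on the +x side of the line from hub to plunger, the stub points to (55,188), and the jar is upright. Next I lay the bar down.

>>> move_arm(series=[[0,0.1,-4,0,0,0],[0,0.1,-3,0,0,0],[0,0,-2,0,0,0],[0,0,-0.9,0,0,0],[0,0,-0.3,0,0,0],[0,0,-0.2,0,0,0],[0,0,0,0,0,0],[0,0,0,0,0,0]])

```text
clock: 23.45
position: [0.4629, 0.3249, 0.0086]
ee_rot: [2.44, 1.978, 0.002]
force: [0.3, -0.5, -2.2]
width: 0.28
```

```bash
python3 -c "
from h import *
s=monitor.observe();print(s['position'],s['force'],s['ft_torque'])"
```

```text
[0.46294239 0.32492649 0.00862805] [ 0.28510214 -0.48864909 -2.18549949] [-0.01924005 -0.02731404  0.03830609]
```

>>> move_arm(series=[[0,0,-0.2,0,0,0],[0,0,-0.15,0,0,0],[0,0,0,0,0,0]])

```text
clock: 23.75
position: [0.4623, 0.3245, 0.0041]
ee_rot: [2.44, 1.979, -0.0]
force: [0.6, 0.1, -2.2]
width: 0.281
```

>>> move_arm(series=[[0,0,-0.1,0,0,0],[0,0,0,0,0,0]])

```text
clock: 23.95
position: [0.4624, 0.3245, 0.004]
ee_rot: [2.44, 1.978, 0.0]
force: [-2.8, -3.6, 10.4]
width: 0.277
```

The bar is on the floor: z is 0.004 as at pick-up, with a contact force. I open in place by a limited amount, then rise.

>>> move_arm(series=[[0,0,0.05,0,0,0],[0,0,0,0,0,0],[0,0,0,0,0,0],[0,0,0,0,0,0],[0,0,0,0,0,0]], grip=0.55)

```text
clock: 24.45
position: [0.4624, 0.3246, 0.0036]
ee_rot: [-2.44, -1.978, 0.0]
force: [0.1, 0.3, 0.1]
width: 0.546
```

>>> move_arm(series=[[0,0,1,0,0,0],[0,0,3,0,0,0],[0,0,4,0,0,0],[0,0,4.5,0,0,0],[-1,-4,2,0,0,0],[-2,-4.5,0,0,0,0],[-1,-4.5,0,0,0,0],[0,0,0,0,0,0]])

```text
clock: 25.25
position: [0.421, 0.1877, 0.1488]
ee_rot: [2.443, 1.969, -0.007]
force: [0.3, -0.0, 0.3]
width: 0.552
```

```bash
python3 - <<'E'
from h import *
for i in range(3): imaging.get_image("wrist")
w,s=wrist();print(s["position"],s["width"],s["clock"],s["force"]);t=imaging.get_image("top");sc=imaging.get_image("scene")
b=sc["color"][190:450,140:530]
save("f9.png",np.hstack([cv2.resize(w["color"],(400,300)),cv2.resize(b,(400,300))]))
c=cv2.cvtColor(w["color"],cv2.COLOR_RGB2HSV);H=c[...,0]
m=((H<6)|(H>174))&(c[...,1]>180)&(c[...,2]>60);m[270:]=0
n,l,st,ce=cv2.connectedComponentsWithStats(m.astype(np.uint8))
for i in range(1,n):
    if st[i,4]>800:
        p=np.array([atz(w,u,v,.034)[:2] for v,u in np.argwhere(l==i)])*1000;print(st[i],cv2.minAreaRect(p.astype(np.float32)))
for nme in("tumbler","mug","bowl"):
    outs=outline_of("scene",nme); print(nme,[(round(o["p"],2),o["rect"]) for o in outs[:1]])
E
```

```text
[0.4228643  0.19503392 0.14949118] 0.5502006111297524 25.4 [-0.34620137  0.51333939  0.28307256]
[ 319    0   38   98 3609] ((460.9826354980469, 320.7022705078125), (60.17074966430664, 24.818870544433594), 78.0284194946289)
[   0   10   62   70 2539] ((250.1654510498047, 369.9544982910156), (52.88288116455078, 25.685285568237305), 14.604975700378418)
tumbler [(0.69, [184.4, 251.7, 37.1, 50.8])]
mug [(0.84, [154.8, 203.4, 41.8, 45.1])]
bowl [(0.68, [375.6, 363.4, 73.4, 68.3])]
```

View pics/f9.png

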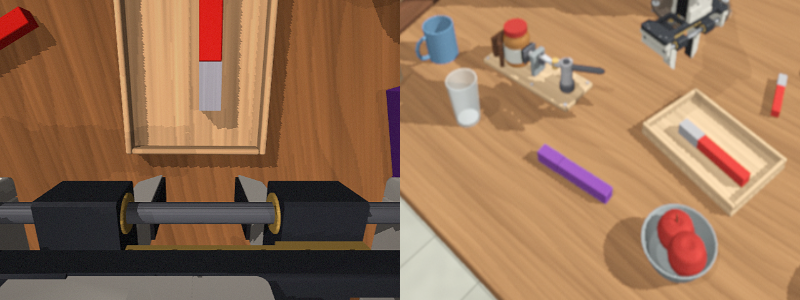

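The bar lies flat inside the tray, the lever is locked, the jar is upright, and the tumbler, mug and bowl sit where they were. The gripper is clear, so I hand in.

```bash
python3 -c "
from cell import workorder; print(workorder.sign_off())"
```

```text
the job is handed in; nothing more can be done
None
```

The jar is clamped, the lever is locked, and the bar is back in the tray. I handed the job in at about 25 s of the 72 s allowed; no verdict was reported.

**What I did:** I took the larger red bar from the tray, leaving the purple one and the small red one. I pushed it onto the stub until it bottomed at about 6 N, with the lever still open. I swung it through a peak of about 10 N at the wrist, past the dead point, to a solid stop at about 0.98–0.99 rad. There I pushed and held until the wrist read 12.6 N, then unloaded, pulled straight off and laid the bar back down.

**Last checks:**
- **Lever:** after the bar came off, the brass knee showed past the plunger line and the stub stayed in its locked direction.
- **Jar:** it looks upright and against the vee; I did not measure its distance from the seat.
- **Bar:** it is let go and lies flat inside the tray walls, at the height and place it was picked from.
- **Tumbler, mug and bowl:** they are within a few pixels of their first outlines in the scene camera. The gripper is clear of everything.

**What disagreed:**
- **Fingertips:** they reach much less far than the stated 19 mm ahead of the TCP. My first grasp closed just above the bar without moving it; I felt my way about 28 mm lower and the second grasp held.
- **Trained networks:** they mislabelled several things, such as the vise and the lever. I checked against the pictures and used my own triangulation and edge fits instead.
- **Contact force:** the force between bar and lever was only inferred from the wrist force, not measured directly.

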